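# Seat the detector head in the holding plate, aperture up

### The arm

A 7-joint arm with a two-finger parallel gripper is mounted at the origin on a cart in front of the work surface, level with it; the furniture and walls round the work are solid. World frame = base frame: x ahead of the robot, y to its left, z up, the work surface at z = 0. Lengths are in mm, angles in rad, forces in N, time in s.
With the tool pointing down it reaches from about 425 to 1025 mm from the base axis. Payload 9.4 kg.
Tool frame: the origin (TCP) lies midway between the tips of the shut fingers; the grasp point (between the pads) lies 19 mm behind it (ctrl.pinch_z is the distance from the TCP to the grasp point, in mm); z points along the fingers, y is the direction in which the jaws open and shut (so a half turn about z gives the same grasp; the last joint's range is limited). The gripper opens to 93 mm and grips with 3 to 60 N. Pads are 15 mm wide; open, the fingers measure 128 mm over their backs; the gripper's body (75 mm by 188 mm) begins 65 mm behind the grasp point.
Start: joints at [-1.39, 0.599, -0.003, 1.599, 0.002, 0.943, -0.08], TCP at [184.846, 701.039, 218.618] pointing down, gripper open.
Joint ranges: [-2.57, 2.57], [-0.35, 1.97], [-1.29, 1.29], [0.11, 2.56], [-1.05, 4.19], [0.11, 1.86], [-2.63, 2.63]. Speed limits (rad/s): [2.22, 2.22, 3.01, 3.01, 3.14, 3.14, 3.14].

### API

Orientations are given as a rotation vector (axis times angle).
In Python, from cell import ctrl gives the robot as it stands.
- The arm moves only by the tool servo_tool, never from a script. Its argument "targets" is a list of rows, each an object with "rot": the turn, a rotation vector about the tool's x, y, z in rad, a list of three; "xyz": the shift along the tool's x, y, z in m, a list of three; "gripper": the gripper command: -1 is fully open, 1 is shut, values between are in proportion. In form: [{"rot": [wx, wy, wz], "xyz": [tx, ty, tz], "gripper": gripper}, ...]. A call has 1 to 8 rows; each row is the pose to reach, as a shift and turn from the pose measured when the call began, along the tool's axes at that moment; what a row does not reach only later rows make up. A row lasts 1/8 s, in which the tool goes at most 62.5 mm and 10.7 degrees, less where a joint would pass 70% of its speed; a pose out of reach is approached as far as the arm can. A call with a gripper value outside its range is refused whole. The fingers move at their own pace and stop on an object; the grip force is fixed at half the most. Time passes only in rows, so rows that repeat a pose let the fingers close. It gives the time, the measured TCP pose, the force and the opening at its end, in the units of the state.
- ctrl.observe(): the state, without advancing time (a new reading comes with each control period).
- ctrl.grab_frame(name): name is "scene" or "side" or "wrist"; returns the picture (384x512x3 uint8, red, green, blue); there is no depth.
- ctrl.camera_params(name): a dict with "mtx" (3x3 intrinsics, pixels), "D" ([k1, k2, p1, p2, k3] as OpenCV has them; the pictures are not rectified), "R" (3x3) and "t" (3): a world point X has camera coordinates R X + t. Camera axes: x right, y down, z forward; pixel columns grow to the right and rows downward; lengths in mm; the calibration is good to about 2 mm. A picture is of the moment at which its call begins: read the wrist's pose just before it. camera_params takes no time and is no camera call; for the wrist camera it gives the pose at the moment of the call.
- ctrl.hand_in(): hands the job in, once; it reports no verdict.
The state is a dict: "t": time; "joint_positions": joint angles; "joint_velocities": joint speeds; "tau": joint torques, N m; "eef_pos": TCP position; "tool_rot": TCP orientation; "force": force on the tool from outside, world axes, zero at the start; "ft_torque": the same for the moment, N m; "gripper_width": finger opening in mm.
Only numpy, scipy, OpenCV 4.12 (cv2) and the standard library are available. Lean on these libraries where they do the work, as an engineer would, in place of code of your own. Each camera call takes 0.05 s, during which the arm holds its last target. There are 200 camera calls.

### The job

Two detector heads lie on the grey mat: one shows its open face with the raised white ring, the other lies on that face with its plain back up. Pick up the one that already lies ring up and set it down flat in the larger round pocket of the aluminium holding plate, still ring up, and let go of it. Leave the other head where it lies.

Things in the scene. Friction and masses are not known exactly. Their poses are not given: they have to be found in the camera images.
- head_up_center (a point): Detector head lying ring up on a 3 mm mat: black round body 44 mm across, 20 mm high; on top a raised white ring 28 mm across, 3 mm high. An 8 mm stub sticks out of its side to 34 mm from the axis, 10 mm above the underside. Point: on the axis, half-way up the body (10 mm). z points out of the ringed face; the stub lies along -y, so grasp across x. The two heads may swap places.
- head_down_center (a point): The other, identical head, lying face down on its white ring with the plain black back up. The point is the middle of its round body, on its axis, 13 mm above the mat (16 mm above the table); its z points down.
- pocket (a point): Middle of the floor of the larger pocket (round, 54 mm wide, 5 mm deep) with a dark lining, in the fixed aluminium plate, 90 x 150 x 10 mm; floor 5 mm above the table. y: along the plate's long side; a 30 mm pocket lies 72 mm away along -y. z up. A seated head's centre is 10 mm above; it may be turned any way about z. Fingertips 7 mm or more above the head's underside clear the plate.

How it is judged:
By the outcome, as a careful person would: the job done as asked, in the order asked, and still so for the second after the job is handed in, with the robot touching nothing.
It also fails if it takes over 38 s, if anything falls off the work surface, if the arm or the gripper's body presses on something with over 40 N, if the wrist force passes 120 N, or if a joint passes its speed limit or range.

## Working session

There is one attempt and no reset: what is moved stays moved. The work goes in short steps, Python scripts to look and compute and a tool call to move; the robot and the scene stay as the last step left them, time stands still between calls to the robot, and variables do not carry over. Pictures are saved under pics/ and viewed, about 8 in all and at most 12, crops included, and the job is handed in when it is done.

Besides the shell and the picture viewer there is one more tool, called after "Request:" as a command line: name --argument value ..., lists and objects as JSON in quotes. servo_tool: Moves the arm, as the interface text tells. Its arguments: {"type":"object","properties":{"targets":{"type":"array","items":{"type":"object","properties":{"rot":{"type":"array","items":{"type":"number"}},"xyz":{"type":"array","items":{"type":"number"}},"gripper":{"type":"number"}}}}},"required":["targets"]}

```bash
mkdir -p pics; cat > h.py <<'E'
import numpy as np, cv2
from cell import ctrl
def snap(cam,fn):
    p=ctrl.camera_params(cam); im=ctrl.grab_frame(cam); cv2.imwrite(fn,im[:,:,::-1]); np.savez(fn+'.npz',**{k:np.array(p[k]) for k in('mtx','D','R','t')}); return im,p
def load(fn): return dict(np.load(fn+'.npz'))
def world(p,uv,z):
    n=cv2.undistortPoints(np.array(uv,float).reshape(-1,1,2),p['mtx'],np.array(p['D'],float)).reshape(-1,2)
    d=np.c_[n,np.ones(len(n))]@np.array(p['R']); c=-np.array(p['R']).T@np.array(p['t'])
    return c+d*((z-c[2])/d[:,2])[:,None]
E
python3 - <<'E'
from h import *
s=ctrl.observe(); print(s['t'],s['eef_pos'],s['tool_rot'],s['force'],s['gripper_width'])
a,_=snap('scene','pics/s1.png'); b,_=snap('wrist','pics/w1.png')
cv2.imwrite('pics/both1.png',np.vstack([a,b])[:,:,::-1][:768]) 
E
```

```text
0.0 [184.74255857 700.5859177  217.76841572] [-4.03740257e-01 -3.11549095e+00  2.40448522e-03] [-0.49100283  0.39046483  0.77673376] 93.02930905983588
```

View pics/s1.png

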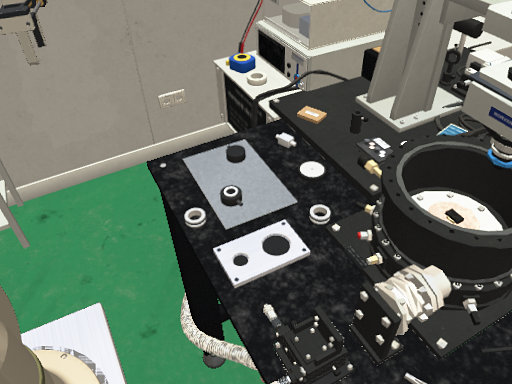

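View pics/w1.png

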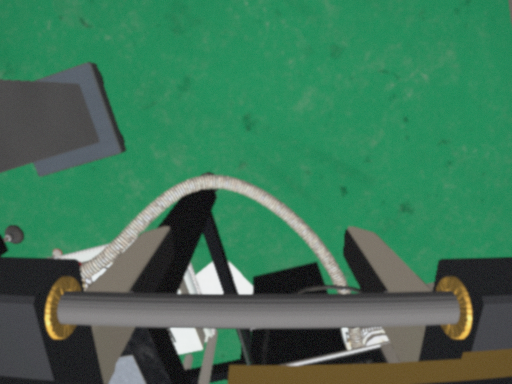

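The scene picture shows the ring-up head at about (231,190) with its stub toward (238,204), the face-down head at (235,154), the large pocket at (275,245) and the small one at (240,260). The wrist camera sees only the floor and part of the fingers.

```bash
python3 - <<'E'
from h import *
from scipy.spatial.transform import Rotation as R
p=load('pics/s1.png')
print('head',world(p,[(231,189)],26),'down',world(p,[(235,151)],26),'stub',world(p,[(239,204)],13))
print('pock',world(p,[(275,245),(240,260)],8))
print('corners',world(p,[(213,247),(283,221),(310,254),(236,284)],10))
print('mat',world(p,[(183,157),(247,140),(297,204),(225,227)],3))
im=cv2.imread('pics/s1.png')[120:300,140:340]; cv2.imwrite('pics/c1.png',cv2.resize(im,None,fx=4,fy=4,interpolation=cv2.INTER_CUBIC)[:600])
s=ctrl.observe(); M=R.from_rotvec(s['tool_rot']).as_matrix(); print(M.round(3))
c=ctrl.camera_params('wrist'); Rc=np.array(c['R']); print('cam in tool',(M.T@(-Rc.T@np.array(c['t'])-s['eef_pos'])).round(1),(M.T@Rc.T).round(3),c['mtx'])
snap('side','pics/d1.png')
E
```

```text
head [[450.67188363 276.18079021  26.        ]] down [[513.18857589 388.09403424  26.        ]] stub [[450.88758384 241.27416547  13.        ]]
pock [[462.82047714 117.09878306   8.        ]
 [391.92652351 117.09584888   8.        ]]
corners [[361.6102878  166.23052726  10.        ]
 [505.00570859 160.40228266  10.        ]
 [505.75389297  67.00168298  10.        ]
 [363.02149545  73.14538563  10.        ]]
mat [[410.43098406 456.18053309   3.        ]
 [569.70451541 442.28936497   3.        ]
 [557.0980475  193.20227267   3.        ]
 [403.58045474 206.87278569   3.        ]]
[[-0.967  0.255 -0.   ]
 [ 0.255  0.967 -0.001]
 [-0.    -0.001 -1.   ]]
cam in tool [  77.4   -0.8 -165.9] [[-0.    -0.962 -0.273]
 [ 1.     0.    -0.001]
 [ 0.001 -0.273  0.962]] [[332.92751589   0.         258.10634193]
 [  0.         332.92751589 191.38112934]
 [  0.           0.           1.        ]]
```

View pics/c1.png

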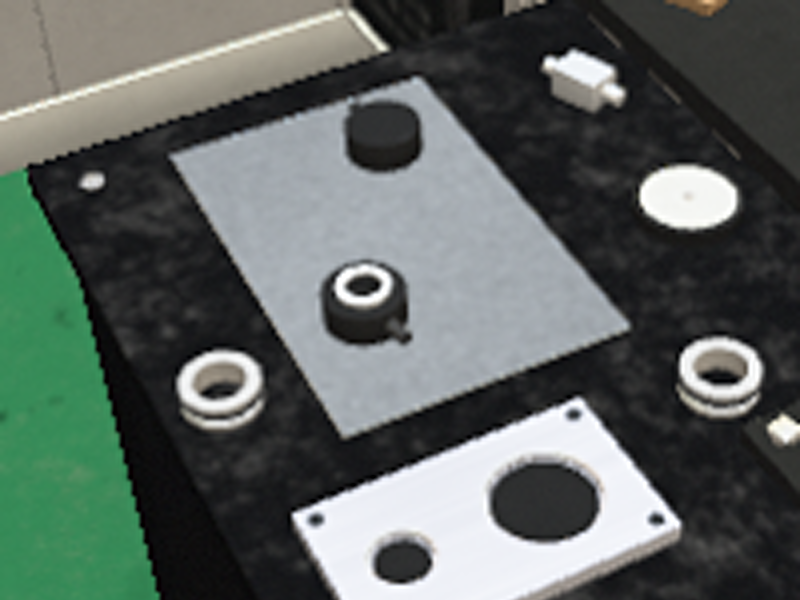

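Crop: ring centre at full-frame (230.8,191.2), stub tip at (240.5,203) and large pocket rim centre at (276.5,244.3). The heights, plate size (about 143 x 93 mm) and 72 mm pocket spacing are consistent. I'm moving above the head, with the jaws turned to world x.

Request:
servo_tool --targets '[{"xyz": [-0.045, -0.042, 0.005], "rot": [0, 0, 0.16], "gripper": -1}, {"xyz": [-0.09, -0.085, 0.01], "rot": [0, 0, 0.33], "gripper": -1}, {"xyz": [-0.135, -0.128, 0.02], "rot": [0, 0, 0.49], "gripper": -1}, {"xyz": [-0.18, -0.17, 0.03], "rot": [0, 0, 0.65], "gripper": -1}, {"xyz": [-0.225, -0.213, 0.045], "rot": [0, 0, 0.82], "gripper": -1}, {"xyz": [-0.27, -0.256, 0.055], "rot": [0, 0, 0.98], "gripper": -1}, {"xyz": [-0.315, -0.3, 0.065], "rot": [0, 0, 1.15], "gripper": -1}, {"xyz": [-0.36, -0.342, 0.078], "rot": [0, 0, 1.31], "gripper": -1}]'

```text
t: 1.15
eef_pos: [444.4, 280.0, 141.1]
tool_rot: [2.223, 2.219, -0.0]
force: [0.7, 0.3, -0.9]
gripper_width: 93.0
```

Request:
servo_tool --targets '[{"xyz": [0, 0, 0], "rot": [0, 0, 0], "gripper": -1}]'

```text
t: 1.27
eef_pos: [446.4, 275.3, 140.6]
tool_rot: [2.232, 2.207, -0.003]
force: [-0.2, 0.3, -0.8]
gripper_width: 93.2
```

```bash
python3 - <<'E'
from h import *
s=ctrl.observe(); print(s['t'],s['eef_pos'],s['tool_rot'],abs(s['joint_velocities']).max())
snap('wrist','pics/w2.png')
E
```

```text
1.275 [446.35449218 275.31468015 140.62915092] [ 2.23181878  2.20727434 -0.00297751] 0.06238477721255397
```

View pics/w2.png

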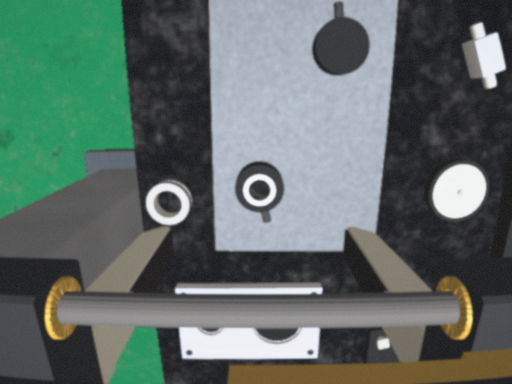

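Wrist view: ring centre (260,189), stub tip (267,220), loose white ring at (169,203), and the face-down head at (341,45), clear of the work.

```bash
python3 - <<'E'
from h import *
from scipy.spatial.transform import Rotation as R
p=load('pics/w2.png'); im=cv2.imread('pics/w2.png',0)
m=(im[165:212,235:286]>200).astype(np.uint8); n,l,st,ce=cv2.connectedComponentsWithStats(m); 
i=1+st[1:,4].argmax(); c,r=cv2.minEnclosingCircle(np.argwhere(l==i)[:,::-1].astype(np.float32)); c=np.array(c)+[235,165]
h=world(p,[c],26); e=world(p,[c+[r,0],c-[r,0]],26); print('px',c,r,'head',h,'dia',np.linalg.norm(e[0]-e[1]))
s=world(p,[(267,220)],13); print('stub',s-h, np.degrees(np.arctan2((s-h)[0,1],(s-h)[0,0])))
print('wring',world(p,[(169,203),(192,203)],10),'scene est',world(load('pics/s1.png'),[(230.8,191.2)],26),'pocket',world(load('pics/s1.png'),[(276.5,244.3)],10))
o=ctrl.observe(); M=R.from_rotvec(o['tool_rot']).as_matrix(); print(M.round(3))
d=h[0].copy(); d[2]=-6+13.; print('tool shift',M.T@(d-o['eef_pos']))
E
```

```text
px [259.04870796 189.87375832] 16.157819747924805 head [[445.52292883 271.73745482  26.        ]] dia 28.292581619218858
stub [[  7.16795119 -33.25331884 -13.        ]] -77.83567635412774
wring [[360.59312219 255.32932479  10.        ]
 [382.42441374 255.10864843  10.        ]] scene est [[447.4880638  270.35555292  26.        ]] pocket [[465.16630563 115.72594959  10.        ]]
[[ 0.006  1.     0.   ]
 [ 1.    -0.006 -0.002]
 [-0.002  0.    -1.   ]]
tool shift [ -5.84696452   0.20895803 133.88028202]
```

The head is at (446, 271.5). The ring measures 28.3 mm, as it should, and the scene camera agrees within 2 mm. The loose ring's edge, at x≈382, would meet a fully open finger, so I'll narrow the gripper to about 62 mm. The stub is well off the jaw axis, so no turn is needed.

Request:
servo_tool --targets '[{"xyz": [-0.004, 0, 0.005], "rot": [0, 0, 0], "gripper": -0.33}, {"xyz": [-0.004, 0, 0.025], "rot": [0, 0, 0], "gripper": -0.33}, {"xyz": [-0.004, 0, 0.05], "rot": [0, 0, 0], "gripper": -0.33}, {"xyz": [-0.004, 0, 0.07], "rot": [0, 0, 0], "gripper": -0.33}, {"xyz": [-0.004, 0, 0.085], "rot": [0, 0, 0], "gripper": -0.33}, {"xyz": [-0.004, 0, 0.09], "rot": [0, 0, 0], "gripper": -0.33}]'

```text
t: 2.08
eef_pos: [444.6, 274.2, 50.1]
tool_rot: [2.226, 2.216, -0.003]
force: [0.1, -0.3, -0.0]
gripper_width: 61.9
```

```bash
python3 - <<'E'
from h import *
s=ctrl.observe(); print(ctrl.pinch_z,s['t'],s['eef_pos'],s['gripper_width'])
a,_=snap('wrist','pics/w3.png'); b,_=snap('side','pics/d3.png')
cv2.imwrite('pics/v3.png',cv2.resize(np.hstack([a,b])[:,:,::-1],(800,300),interpolation=cv2.INTER_AREA))
E
```

```text
18.8 2.075 [444.59193049 274.19886714  50.05480882] 61.86388753781945
```

View pics/v3.png

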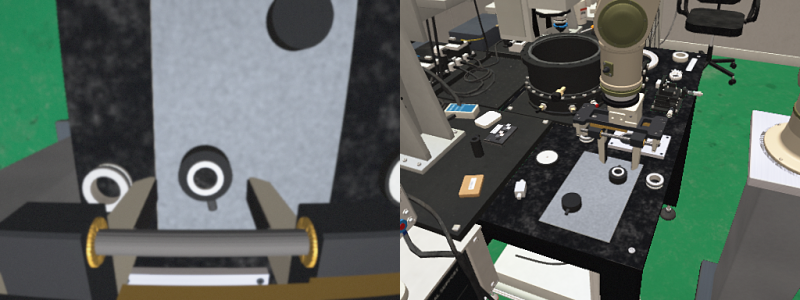

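Wrist view (halved): ring at about (206,178), between the fingertips (152 and 252). The left finger clears the loose ring. The side view agrees.

```bash
python3 - <<'E'
from h import *
p=load('pics/w3.png'); im=cv2.imread('pics/w3.png',0)
m=(im[195:262,230:298]>200).astype(np.uint8); n,l,st,ce=cv2.connectedComponentsWithStats(m)
i=1+st[1:,4].argmax(); c,r=cv2.minEnclosingCircle(np.argwhere(l==i)[:,::-1].astype(np.float32)); c=np.array(c)+[230,195]
e=world(p,[c+[r,0],c-[r,0]],26); print(c,r,world(p,[c],26),np.linalg.norm(e[0]-e[1]))
pt=lambda X:cv2.projectPoints(np.array([X],float),cv2.Rodrigues(np.array(p['R']))[0],np.array(p['t'],float),np.array(p['mtx']),np.array(p['D'],float))[0].ravel()
print(pt([444.6-31,274.2,50]),pt([444.6+31,274.2,50]))
E
```

```text
[262.42222214 228.        ] 22.776315689086914 [[445.58243542 272.05270175  26.        ]] 27.953172816433714
[204.12917481 241.33290401] [318.08255258 240.84173581]
```

Request:
servo_tool --targets '[{"xyz": [-0.002, 0.001, 0.012], "rot": [0, 0, 0], "gripper": -0.33}, {"xyz": [-0.002, 0.001, 0.026], "rot": [0, 0, 0], "gripper": -0.33}, {"xyz": [-0.002, 0.001, 0.039], "rot": [0, 0, 0], "gripper": -0.33}, {"xyz": [-0.002, 0.001, 0.039], "rot": [0, 0, 0], "gripper": -0.33}, {"xyz": [-0.002, 0.001, 0.039], "rot": [0, 0, 0], "gripper": 0.2}, {"xyz": [-0.002, 0.001, 0.039], "rot": [0, 0, 0], "gripper": 1}, {"xyz": [-0.002, 0.001, 0.039], "rot": [0, 0, 0], "gripper": 1}, {"xyz": [-0.002, 0.001, 0.039], "rot": [0, 0, 0], "gripper": 1}]'

```text
t: 3.18
eef_pos: [446.2, 271.9, 11.9]
tool_rot: [2.226, 2.215, -0.002]
force: [-0.2, -0.1, 3.5]
gripper_width: 43.0
```

Gripped, opening 43 mm. I'll lift, then overshoot the pocket a little so the wrist camera can see it.

Request:
servo_tool --targets '[{"xyz": [0, 0, -0.025], "rot": [0, 0, 0], "gripper": 1}, {"xyz": [0, 0, -0.055], "rot": [0, 0, 0], "gripper": 1}, {"xyz": [-0.03, 0.003, -0.08], "rot": [0, 0, 0], "gripper": 1}, {"xyz": [-0.075, 0.007, -0.088], "rot": [0, 0, 0], "gripper": 1}, {"xyz": [-0.12, 0.012, -0.088], "rot": [0, 0, 0], "gripper": 1}, {"xyz": [-0.165, 0.017, -0.088], "rot": [0, 0, 0], "gripper": 1}, {"xyz": [-0.197, 0.019, -0.088], "rot": [0, 0, 0], "gripper": 1}, {"xyz": [-0.197, 0.019, -0.088], "rot": [0, 0, 0], "gripper": 1}]'

```text
t: 4.18
eef_pos: [464.0, 72.5, 100.5]
tool_rot: [2.231, 2.209, -0.002]
force: [-0.4, -0.2, -0.7]
gripper_width: 43.3
```

```bash
python3 - <<'E'
from h import *
s=ctrl.observe(); print(s['t'],s['eef_pos'],s['tool_rot'],s['gripper_width'],s['force'])
snap('wrist','pics/w4.png')
E
```

```text
4.175 [463.97694552  72.48870535 100.4892838 ] [ 2.23110361  2.20926863 -0.00237098] 43.301202550590006 [-0.35925783 -0.22608833 -0.70600976]
```

View pics/w4.png

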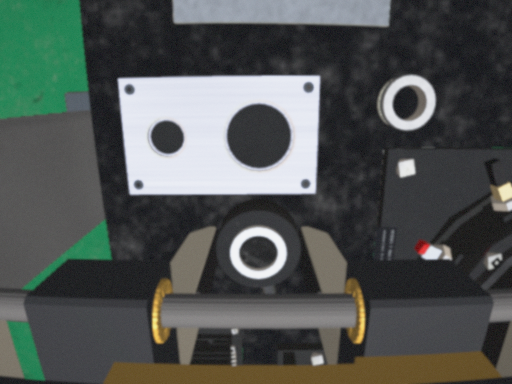

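Wrist view: large pocket centre near (259,136), small pocket at (166,138). The held head, ring up, is at (259,252) and looks level between the pads.

```bash
python3 - <<'E'
from h import *
p=load('pics/w4.png'); im=cv2.imread('pics/w4.png',0)
def blob(y0,y1,x0,x1,inv):
    g=im[y0:y1,x0:x1]; m=((g<120) if inv else (g>195)).astype(np.uint8)
    n,l,st,ce=cv2.connectedComponentsWithStats(m); i=1+st[1:,4].argmax()
    cn=max(cv2.findContours((l==i).astype(np.uint8),0,1)[0],key=cv2.contourArea); e=cv2.fitEllipse(cn); return np.array(e[0])+[x0,y0],np.array(e[1])/2
for nm,b,z in(('big',(95,178,215,302,1),5),('small',(112,163,140,194,1),5),('ring',(218,290,222,296,0),100.5-8.9+23)):
    c,r=blob(*b); e=world(p,[c+[r[0],0],c-[r[0],0]],z); print(nm,c,r,world(p,[c],z)[0],np.linalg.norm(e[0]-e[1]))
print(ctrl.observe()['eef_pos'])
E
```

```text
big [258.43461227 135.46329117] [31.12822914 31.3379364 ] [463.06171554 118.60454244   5.        ] 48.63759610786883
small [166.99968529 136.7197628 ] [15.19891834 16.27790833] [391.1678072  118.63650627   5.        ] 24.205822411453184
ring [257.92771912 252.40098572] [24.98496056 27.41763878] [462.25622494  72.87773882 114.6       ] 25.094856027426
[464.0573451   74.21224948 100.39703154]
```

Pocket spacing is 71.9 mm, as it should be, and the two cameras agree on the pocket within 3 mm against a 5 mm clearance. The target TCP is about (464.5, 118). I'll go to a low hover first.

Request:
servo_tool --targets '[{"xyz": [0.015, 0, 0.005], "rot": [0, 0, 0], "gripper": 1}, {"xyz": [0.035, 0.0005, 0.02], "rot": [0, 0, 0], "gripper": 1}, {"xyz": [0.044, 0.0005, 0.04], "rot": [0, 0, 0], "gripper": 1}, {"xyz": [0.044, 0.0005, 0.06], "rot": [0, 0, 0], "gripper": 1}, {"xyz": [0.044, 0.0005, 0.069], "rot": [0, 0, 0], "gripper": 1}, {"xyz": [0.044, 0.0005, 0.069], "rot": [0, 0, 0], "gripper": 1}]'

```text
t: 4.97
eef_pos: [464.3, 119.0, 30.4]
tool_rot: [2.228, 2.214, -0.004]
force: [-0.6, 0.1, -1.1]
gripper_width: 43.2
```

```bash
python3 - <<'E'
from h import *
s=ctrl.observe(); print(s['t'],s['eef_pos'],s['tool_rot'],s['gripper_width'],s['force'])
a,_=snap('wrist','pics/w5.png'); b,_=snap('scene','pics/s5.png'); 
cv2.imwrite('pics/v5.png',np.hstack([cv2.resize(a[130:330,160:360],(400,400)),cv2.resize(b[200:300,200:300],(400,400),interpolation=cv2.INTER_CUBIC)])[:,:,::-1])
E
```

```text
4.975 [464.33906692 118.98241187  30.40267016] [ 2.22833617  2.21403081 -0.00387393] 43.20827085060403 [-0.5769781   0.1150888  -1.14794662]
```

View pics/v5.png

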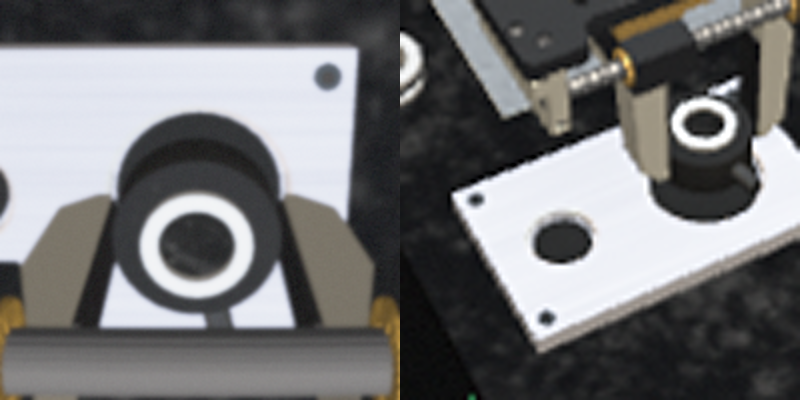

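The wrist crop shows the head centred over the pocket sideways and level. The scene crop shows it just above the pocket opening, with the stub clear. Next is a check along y.

```bash
python3 - <<'E'
from h import *
p=load('pics/w5.png')
print('ring',world(p,[(258.5,253)],44.5),'far rim',world(p,[(259,186.3)],10),world(p,[(259,186.3)],5),'sides',world(p,[(219,221),(300,221)],8))
q=load('pics/s5.png'); print('scene ring',world(q,[(276,231)],44.5))
E
```

```text
ring [[462.90765807 119.0253131   44.5       ]] far rim [[463.34020091 144.36384452  10.        ]] [[463.33584097 143.0074266    5.        ]] sides [[439.01202567 122.23704324   8.        ]
 [487.99804745 121.93087017   8.        ]]
scene ring [[464.80908223 117.14485075  44.5       ]]
```

The head is within 1.5 mm of the pocket axis, so I'll lower it.

Request:
servo_tool --targets '[{"xyz": [-0.001, 0, 0.006], "rot": [0, 0, 0], "gripper": 1}, {"xyz": [-0.001, 0, 0.011], "rot": [0, 0, 0], "gripper": 1}, {"xyz": [-0.001, 0, 0.0145], "rot": [0, 0, 0], "gripper": 1}, {"xyz": [-0.001, 0, 0.016], "rot": [0, 0, 0], "gripper": 1}, {"xyz": [-0.001, 0, 0.016], "rot": [0, 0, 0], "gripper": 1}]'

```text
t: 5.7
eef_pos: [464.9, 117.4, 15.3]
tool_rot: [2.229, 2.212, -0.002]
force: [0.4, -0.0, -0.5]
gripper_width: 43.3
```

Request:
servo_tool --targets '[{"xyz": [0, 0, 0.0008], "rot": [0, 0, 0], "gripper": 1}, {"xyz": [0, 0, 0.0015], "rot": [0, 0, 0], "gripper": 1}, {"xyz": [0, 0, 0.0015], "rot": [0, 0, 0], "gripper": 1}]'

```text
t: 6.08
eef_pos: [464.9, 117.4, 13.9]
tool_rot: [2.229, 2.212, -0.002]
force: [-0.1, 0.3, 1.1]
gripper_width: 43.3
```

At seat height with light contact (1.1 N). Releasing gently.

Request:
servo_tool --targets '[{"xyz": [0, 0, 0], "rot": [0, 0, 0], "gripper": 0.0}, {"xyz": [0, 0, 0], "rot": [0, 0, 0], "gripper": -0.2}, {"xyz": [0, 0, 0], "rot": [0, 0, 0], "gripper": -0.33}, {"xyz": [0, 0, 0], "rot": [0, 0, 0], "gripper": -0.33}]'

```text
t: 6.58
eef_pos: [464.9, 117.5, 13.9]
tool_rot: [2.229, 2.212, -0.002]
force: [-0.4, -0.5, 0.7]
gripper_width: 61.4
```

Request:
servo_tool --targets '[{"xyz": [0, 0, -0.01], "rot": [0, 0, 0], "gripper": -0.33}, {"xyz": [0, 0, -0.025], "rot": [0, 0, 0], "gripper": -0.33}, {"xyz": [0, 0, -0.05], "rot": [0, 0, 0], "gripper": -0.33}, {"xyz": [0, 0, -0.08], "rot": [0, 0, 0], "gripper": -0.33}, {"xyz": [0, 0, -0.11], "rot": [0, 0, 0], "gripper": -0.33}, {"xyz": [0, 0, -0.12], "rot": [0, 0, 0], "gripper": -0.33}, {"xyz": [0, 0, -0.12], "rot": [0, 0, 0], "gripper": -0.33}]'

```text
t: 7.45
eef_pos: [465.1, 117.9, 134.7]
tool_rot: [2.228, 2.212, 0.001]
force: [1.0, -0.3, 0.0]
gripper_width: 61.6
```

```bash
python3 - <<'E'
from h import *
s=ctrl.observe(); print(s['t'],s['eef_pos'],s['gripper_width'],s['force'])
a,_=snap('wrist','pics/w6.png'); b,_=snap('scene','pics/s6.png'); 
cv2.imwrite('pics/v6.png',np.hstack([cv2.resize(a[100:300,160:360],(400,400)),cv2.resize(b[140:300,170:330],(400,400),interpolation=cv2.INTER_CUBIC)])[:,:,::-1])
E
```

```text
7.45 [465.12097949 117.94824241 134.65311731] 61.59957995212528 [ 0.98596052 -0.27483602  0.03129445]
```

View pics/v6.png

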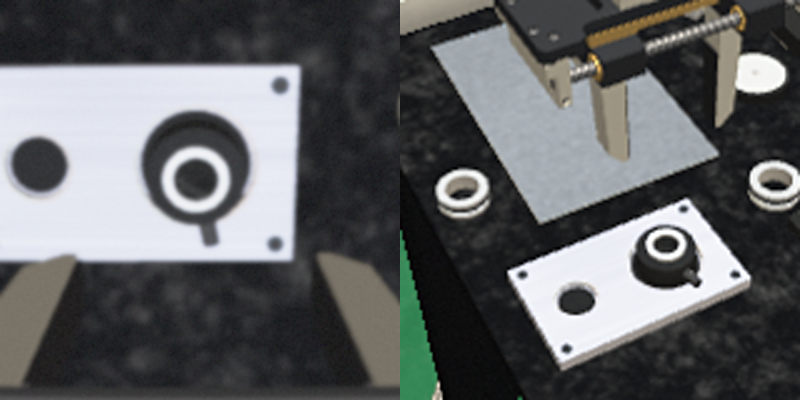

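Both views show the head ring up inside the large pocket, released, stub over the plate. Next I'll check height and centring numerically and confirm the other head hasn't moved.

```bash
python3 - <<'E'
from h import *
p=load('pics/w6.png'); q=load('pics/s6.png')
print('ring wrist',world(p,[(258,190)],28),'scene',world(q,[(276.4,237.6)],28),'pocket wrist',world(p,[(160+194/2,100+168/2)],10))
e=world(p,[(160+160/2,190),(160+232/2,190)],28); print('ring dia',np.linalg.norm(e[0]-e[1]))
d,_=snap('side','pics/d6.png'); a=cv2.imread('pics/d3.png')[230:285,200:250].astype(int);b=d[230:285,200:250,::-1].astype(int); print('other head diff',abs(a-b).mean())
cv2.imwrite('pics/v7.png',cv2.resize(d[130:330,150:400][:,:,::-1],(750,600),interpolation=cv2.INTER_CUBIC))
E
```

```text
ring wrist [[463.56260342 116.80183372  28.        ]] scene [[465.06125926 116.04385012  28.        ]] pocket wrist [[462.68626471 117.35908108  10.        ]]
ring dia 30.62738091679596
other head diff 1.0287272727272727
```

View pics/v7.png

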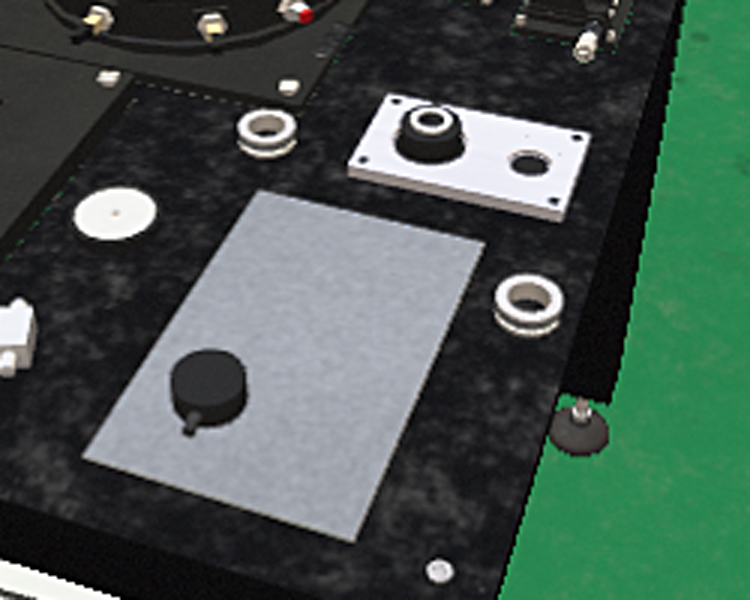

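The side view shows the head seated level in the large pocket, and the other head back up on the mat where it was. Handing in.

```bash
python3 -c "
from cell import ctrl
print(ctrl.hand_in())"
```

```text
the job is handed in; nothing more can be done
None
```

The ring-up head is now in the larger pocket of the plate, still ring up and let go of. I handed the job in at about 7.6 s, with the gripper roughly 120 mm above the plate.

- **Seating:** The head came down to the expected seat height (TCP 13.9 mm) with about 1 N of contact, and all three cameras show it level. Its ring centre is about 1 mm from the pocket centre by the wrist camera. The scene camera puts the ring 1.5–2 mm from that, within the 2 mm calibration.
- **Other head:** It did not move; the side picture there is unchanged since before the grasp.
- **Checks that were off:**
  - In the last wrist picture the ring measured 30.6 mm across instead of 28 mm, from pixels I read off a crop by eye. The automatic fits before the grasp gave 28.3 and 28.0 mm.
  - With the head held, the fit gave about 25 mm.
  - The pocket's dark lining measured 48.6 mm against 54 mm, but the spacing between the two pockets came out right at 71.9 mm.

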